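# Lock the lid of a sample chamber with its quarter-turn fastener

### The job

Swing the lid of the sample chamber shut, then press the orange-winged fastener head down and turn it a quarter turn clockwise (seen from above) until its cam catches and holds by itself. Feel your way and press gently: more than 12 N on the chamber squashes its soft feet down to their stops, which must never happen. Leave the bottle, tip box and jar around it where they stand, and let go at the end.

Things in the scene. Friction and masses are not known exactly. Their poses are not given: they have to be found in the camera images.
- stand: dark steel foot plate, 210 x 160 x 8 mm, that stands fixed on the bench and carries the sample chamber; origin at the centre of its underside. Its x axis points from the chamber's front (tab and fastener) to its rear (hinge), z up
- feet (a joint): how far (m) the whole chamber (aluminium box 200 x 150 mm with lid, everything above the foot plate) has sunk on its four soft rubber feet, straight down; 0 unloaded, 1 mm for each 10 N of downward push; at 1.2 mm (12 N) they reach their stops, which must not happen
- lid (a joint): angle (rad) of the chamber's grey lid: 0 shut, grows as its front edge rises; it starts ajar, its stiff hinge keeps it where it is left, and a light push of 1 to 3 N down on the tab moves it. Lid plate 180 mm long from hinge to front edge, 150 wide, 10 thick, with a clear window in its rear half
- lid_hinge (a point): middle of the lid's hinge axis (along the stand's y axis) at the lid's rear edge, half-way through the lid's thickness, 72 mm above the bench; x and z turn with the lid
- lid_tab (a point): centre of the top of the blue tab, 32 x 44 mm, that sticks out of the lid's front edge, the place to push the lid shut; in the lid's own frame it lies 200 mm to -x of the hinge axis and 5 mm above it; turns with the lid; its top is 77 mm above the bench when shut
- head_press (a joint): how far (m) the fastener head is pressed into the lid along its own axis, 0 as sprung out, at most 20 mm. The spring takes 3 N to start and 0.1 N more per mm. With the lid shut, its hidden cross pin clears the catch somewhere between 6.5 and 17 mm (differs each time and cannot be seen); only there can the head turn. 2 mm further than that it meets a solid floor and the force rises steeply; turning while lightly on that floor is fine
- head_turn (a joint): angle (rad) of the fastener head: 0 open (white mark points to the rear, red dot), grows clockwise seen from above, caught at about 1.57 (white mark at the green dot on the lid, toward the -y axis of the stand; rotation stop at 1.62). From about 1.4 up the pin springs back up 2.5 mm into a notch when let go and the head stays locked
- head_grip (a point): centre of the head's orange wing, a bar 46 mm long (the point's x axis), 12 mm thick (y), 22 mm high (z, along the fastener's axis), standing on a black disc of 56 mm diameter whose top is 11 mm below this point; fingers straddling the wing may press on the disc. The disc's underside stands 22 mm off the lid when sprung out. The fastener axis is 145 mm to -x of the hinge axis; with the lid shut this point is 116 mm above the bench. Turns with the head
- reagent_bottle: white bottle with blue cap, 60 mm diameter, 120 mm high, standing beside the chamber; origin at the centre of its underside
- tip_box: pipette tip box, blue with clear lid, 80 x 110 mm, 70 high, standing beside the chamber; origin at the centre of its underside
- sample_jar: small jar with orange cap, 48 mm diameter, 65 mm high, standing behind the chamber; origin at the centre of its underside

How it is judged (in metres and radians):
On the way, in this order (a step that is already met when the one before it is completed fails the run):
1. the lid is shut, with the fastener still open (value of joint lid below 0.03 rad and value of joint head_turn below 0.4 rad), for 0.2 s.
2. the head is pressed in and turned to its catch with the lid shut (value of joint lid below 0.03 rad and value of joint head_turn above 1.38 rad), for 0.2 s.
At the end, for the whole second after the job is handed in: The lid is shut (within 0.025 rad), the head stands turned by at least 1.38 rad and is held in by its catch (more than 2 mm below its sprung-out height), at rest (value of joint lid below 0.025 rad and value of joint head_turn above 1.38 rad and value of joint head_press above 0.002 m and velocity of joint head_turn below 0.05 rad/s and horizontal distance between head_grip and stand below 0.07 m); the robot touches nothing.
It fails at once if the chamber is pressed down 1.2 mm (12 N), onto the stops of its soft feet (value of joint feet above 0.0012 m).
It fails at once if the reagent bottle is moved more than 30 mm or tipped (distance of reagent_bottle from where it was at the start of the episode above 0.03 m or angle between reagent_bottle's own z axis and vertical above 0.5 rad).
It fails at once if the tip box is moved more than 30 mm or tipped (distance of tip_box from where it was at the start of the episode above 0.03 m or angle between tip_box's own z axis and vertical above 0.5 rad).
It fails at once if the sample jar is moved more than 30 mm or tipped (distance of sample_jar from where it was at the start of the episode above 0.03 m or angle between sample_jar's own z axis and vertical above 0.5 rad).
It also fails if it takes over 61 s, if anything falls off the work surface, if the arm or the gripper's body presses on something with over 40 N, if the wrist force passes 120 N, or if a joint passes its speed limit or range.

### The arm

A 6-joint arm with a two-finger parallel gripper is mounted at the origin on the work surface. World frame = base frame: x ahead of the robot, y to its left, z up, the work surface at z = 0. Lengths are in mm, angles in rad, forces in N, time in s.
With the tool pointing down it reaches from about 375 to 900 mm from the base axis. Payload 3.1 kg.
Tool frame: the origin (TCP) lies at the very end of the fingers, on their centre line; the grasp point (between the pads) lies 19 mm behind it (r.grip_depth is the distance from the TCP to the grasp point, in mm); x points along the fingers, y is the direction in which the jaws open and shut, and the axes are right-handed (so a half turn about x gives the same grasp; the last joint's range is limited). The gripper opens to 85 mm and grips with 20 to 120 N. Pads are 22 mm wide; open, the fingers measure 114 mm over their backs; the gripper's body (76 mm by 85 mm) begins 54 mm behind the grasp point. The pads swing forward as they close: fully open they stand 13 mm farther back than shut.
Start: joints at [1.101, 0.527, 1.433, -0, 1.181, -0.178], TCP at [179.158, 598.748, 231.31] pointing down, gripper open.
Joint ranges: [-3.08, 3.08], [-0.75, 2.2], [0.22, 2.44], [-1.43, 4.57], [0, 2.65], [-2.85, 2.85]. Speed limits (rad/s): [2.79, 2.79, 3.14, 3.14, 3.14, 3.14].

### API

Orientations are given as a 3x3 rotation matrix whose columns are the frame's x, y, z axes.
In Python, from cell import r gives the robot as it stands.
- The arm moves only by the tool move_arm, never from a script. Its argument "targets" is a list of rows, each an object with "travel": the shift along the tool's x, y, z in m, a list of three; "yaw": the turn about the tool's x in rad; "grip": the opening, from 0 (shut) to 1 (fully open). In form: [{"travel": [x, y, z], "yaw": yaw, "grip": grip}, ...]. A call has exactly 5 rows; each row is the pose to reach, as a shift and turn from the pose measured when the call began, along the tool's axes at that moment; what a row does not reach only later rows make up. A row lasts 1/8 s, in which the tool goes at most 62.5 mm and 10.7 degrees, less where a joint would pass 70% of its speed; a pose out of reach is approached as far as the arm can. A call with a gripper value outside its range is refused whole. The fingers move at their own pace and stop on an object; the grip force is fixed at half the most. Time passes only in rows, so rows that repeat a pose let the fingers close, or fill a call up. It gives the time, the measured TCP pose, the force and the opening at its end, in the units of the state.
- r.observe(): the state, without advancing time (a new reading comes with each control period).
- r.read_camera(name): name is "scene" or "top"; returns (picture, depth): 420x560x3 uint8, red, green, blue; 420x560 float32, mm along the optical axis (not along the pixel's ray), 0 where there is no reading.
- r.camera_info(name): a dict with "fx", "fy", "cx", "cy" (pixels), "R" (3x3) and "t" (3): a world point X has camera coordinates R X + t. Camera axes: x right, y down, z forward; pixel columns grow to the right and rows downward; lengths in mm; the calibration is good to about 2 mm. A picture is of the moment at which its call begins. camera_info takes no time and is no camera call.
- r.sign_off(): hands the job in, once; it reports no verdict.
The state is a dict: "t": time; "joint_pos": joint angles; "dq": joint speeds; "tau": joint torques, N m; "ee_pos": TCP position; "ee_rot": TCP orientation; "force": force on the tool from outside, world axes, zero at the start; "ft_torque": the same for the moment, N m; "opening": finger opening in mm.
Only numpy, scipy, OpenCV 4.12 (cv2) and the standard library are available. Lean on these libraries where they do the work, as an engineer would, in place of code of your own. Each camera call takes 0.05 s, during which the arm holds its last target.

## Working session

There is one attempt and no reset: what is moved stays moved. The work goes in short steps, Python scripts to look and compute and a tool call to move; the robot and the scene stay as the last step left them, time stands still between calls to the robot, and variables do not carry over. Pictures are saved under pics/ and viewed, and the job is handed in when it is done.

Besides the shell and the picture viewer there is one more tool, called after "Request:" by a JSON object that holds its "op" and its "data", one argument or row to a line. move_arm: Moves the arm, as the interface text tells. Its arguments: {"type":"object","properties":{"targets":{"type":"array","items":{"type":"object","properties":{"travel":{"type":"array","items":{"type":"number"}},"yaw":{"type":"number"},"grip":{"type":"number"}}}}},"required":["targets"]}

```bash
mkdir -p pics; ls; python3 - <<'E'
from cell import r
import cv2,numpy as np
for n in("scene","top"):
    p,d=r.read_camera(n); cv2.imwrite(f"pics/{n}0.png",p[:,:,::-1]); np.save(f"{n}0.npy",d)
    print(n,r.camera_info(n))
print(r.observe())
E
```

```text
pics
scene {'fx': 378.92373666647995, 'fy': 378.92373666647995, 'cx': 280.6493132347487, 'cy': 206.27177914782123, 'R': array([[ 0.10928084,  0.99401019, -0.00119978],
       [ 0.68939329, -0.07666089, -0.72031937],
       [-0.71609677,  0.07788999, -0.69364153]]), 't': array([-115.07848757, -373.60363566, 1356.094514  ])}
top {'fx': 383.23863092029313, 'fy': 383.23863092029313, 'cx': 277.43685859206886, 'cy': 215.2752827905334, 'R': array([[-0.0063631 , -0.99996724, -0.00500273],
       [-0.99009612,  0.00700178, -0.14021645],
       [ 0.14024688,  0.00406097, -0.99010824]]), 't': array([ 46.18302471, 680.81939416, 732.67123504])}
{'t': 0.1, 'joint_pos': array([ 1.10144337e+00,  5.28388141e-01,  1.43379174e+00, -1.10531453e-05,
        1.18139630e+00, -1.78498998e-01]), 'dq': array([-0.00037873, -0.00248343, -0.0028243 , -0.0004349 ,  0.00190159,
        0.0004798 ]), 'tau': array([-1.80527218e-04, -4.43309963e+01, -1.78586912e+01, -2.02330657e-04,
        3.84217667e-03, -5.60028951e-06]), 'ee_pos': array([178.90585546, 598.16621752, 230.41670493]), 'ee_rot': array([[-8.88048686e-04,  2.86765521e-01,  9.58000390e-01],
       [-1.77365749e-03,  9.57998809e-01, -2.86766692e-01],
       [-9.99998033e-01, -1.95382735e-03, -3.42125769e-04]]), 'force': array([ 0.3498051 , -0.23816641, -0.59890195]), 'ft_torque': array([ 0.01672759, -0.0071224 ,  0.01821256]), 'opening': 85.46326634945808}
```

View pics/scene0.png

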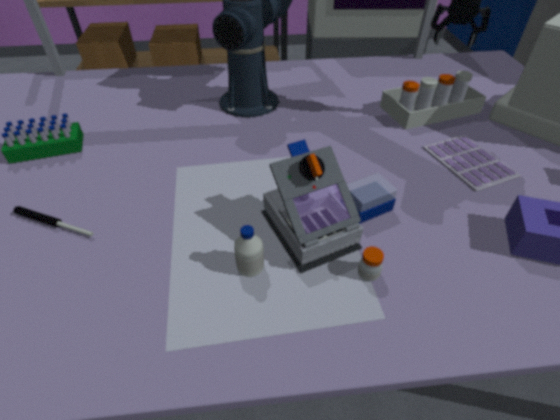

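View pics/top0.png

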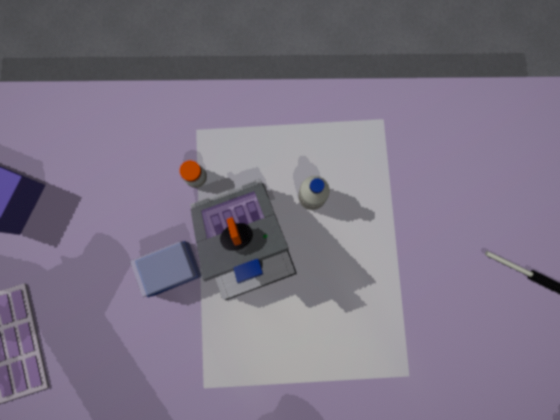

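The scene view shows the chamber at about (310,210) with its lid ajar and its tab toward the robot. The bottle is at (248,250), the jar at (371,263) and the tip box at (372,198). In the top view the tab is at (248,270) and the wing at (234,232). I'll enlarge both.

```bash
python3 - <<'E'
import cv2
a=cv2.imread("pics/top0.png")[150:310,120:340];cv2.imwrite("pics/topc.png",cv2.resize(a,None,fx=3.6,fy=3.6,interpolation=2))
a=cv2.imread("pics/scene0.png")[130:290,220:410];cv2.imwrite("pics/scenec.png",cv2.resize(a,None,fx=3.7,fy=3.7,interpolation=2))
E
cat > h.py <<'E'
import numpy as np
from cell import r
def px(n,u,v,d):
    """pixel+depth->world"""
    c=r.camera_info(n); p=np.array([(u-c['cx'])*d/c['fx'],(v-c['cy'])*d/c['fy'],d]); return c['R'].T@(p-c['t'])
def pz(n,u,v,z):
    c=r.camera_info(n); k=np.array([(u-c['cx'])/c['fx'],(v-c['cy'])/c['fy'],1.]); o=-c['R'].T@c['t']; w=c['R'].T@k
    return o+w*(z-o[2])/w[2]
def proj(n,X):
    c=r.camera_info(n); q=c['R']@np.asarray(X,float)+c['t']; return np.array([c['fx']*q[0]/q[2]+c['cx'],c['fy']*q[1]/q[2]+c['cy']])
E
```

```text
(no output)
```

View pics/topc.png

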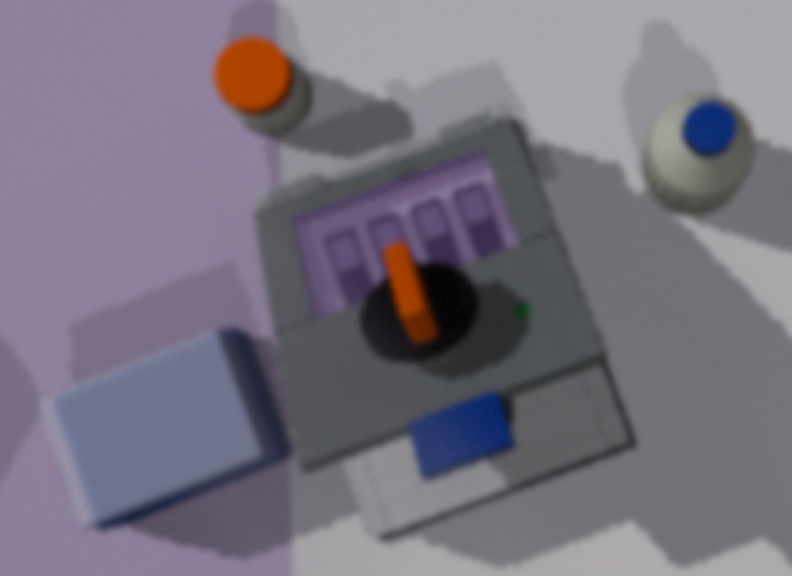

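View pics/scenec.png

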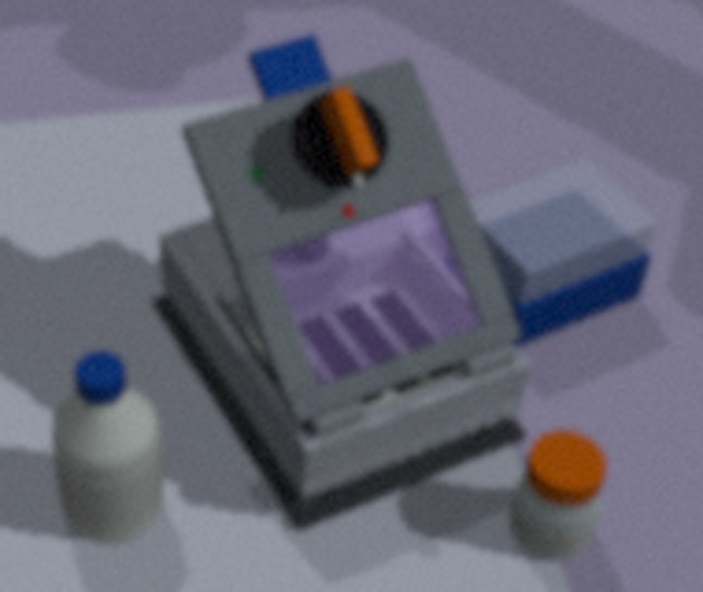

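```bash
cat > fit.py <<'E'
from h import *
from scipy.optimize import least_squares
T=lambda u,v:(120+u/3.6,150+v/3.6)
S=lambda u,v:(220+u/3.7,130+v/3.7)
L={'FL':(-180,75,5),'FR':(-180,-75,5),'RL':(0,75,5),'RR':(0,-75,5),'tab':(-200,0,5)}
O=[('top','FL',T(305,470)),('top','FR',T(605,353)),('top','RL',T(258,212)),('top','RR',T(515,120)),('top','tab',T(462,436)),
('scene','FL',S(408,60)),('scene','FR',S(187,130)),('scene','RL',S(520,340)),('scene','RR',S(310,425)),('scene','tab',S(291,70))]
def W(p,X):
    hx,hy,psi,a=p; x,y,z=X
    # front rises with a: point (-1,0,0)->(-cos,0,sin)
    lx=x*np.cos(a)+z*np.sin(a); lz=-x*np.sin(a)+z*np.cos(a)
    return np.array([hx+lx*np.cos(psi)-y*np.sin(psi),hy+lx*np.sin(psi)+y*np.cos(psi),72+lz])
if __name__=="__main__":
    f=lambda p:np.concatenate([proj(n,W(p,L[k]))-o for n,k,o in O])
    s=least_squares(f,[600,100,.3,.6],loss='soft_l1');print(s.x,np.round(f(s.x).reshape(-1,2),1))
    for k in L: print(k,W(s.x,L[k]))
    print('grip now',W(s.x,(-145,0,44))); q=s.x.copy();q[3]=0
    print('shut tab',W(q,L['tab']),'grip',W(q,(-145,0,44)))
    for n in('top','scene'):
        d=np.load(n+'0.npy')
        for nn,k,o in O:
            if nn==n and k=='tab': print(n,px(n,*o,d[int(o[1]),int(o[0])]))
    d=np.load('top0.npy'); 
    for nm,(u,v) in dict(jar=(254,75),bottle=(710,128),box=(160,430)).items():
        o=T(u,v); print(nm,px('top',*o,d[int(o[1]),int(o[0])]))
    o=T(85,520);print('box corner',pz('top',*o,70)); o=T(270,460);print('box corner r',pz('top',*o,70))
E
python3 fit.py
```

```text
[715.8601655  143.31849694 -37.34872521 151.42204978] [[-1.9 -0.8]
 [-0.  -0.2]
 [-2.2 -0.9]
 [-2.1 -1.4]
 [ 0.1  1.9]
 [-0.7  0.1]
 [-1.9 -0.4]
 [ 0.1 -0.5]
 [-3.8  0. ]
 [-2.  -2.1]]
FL [555.82120443 164.68137407 181.45847806]
FR [607.31035072  23.79536407 181.45847806]
RL [692.86562011 214.76654553  76.05305253]
RR [744.35476639  73.88053552  76.05305253]
tab [566.33862027  88.67335002 193.170192  ]
grip now [629.66351927 111.81649239 192.57678835]
shut tab [528.01215217  74.66630188  77.        ] grip [579.67035583  93.54565552 116.        ]
top [569.44162937  88.45516304 197.51515444]
scene [574.81032454  91.8746478  193.45501162]
jar [771.06036704 217.23180644  64.7862579 ]
bottle [726.79696011 -33.49161676 118.42477443]
box [573.23662628 261.71985185  70.24865508]
box corner [525.79195356 300.31743922  70.        ]
box corner r [556.87431924 201.9655475   70.        ]
```

The fit has converged: yaw is about 0.35 rad, the lid angle about 0.63 rad, and the tab is near (568,88,193). I'll head toward the tab with the gripper closing and turn the tool to line up with the stand.

Request:
{"op": "move_arm", "data": {
  "targets": [
    {"travel":[-0.006,-0.034,0.047],"yaw":-0.13,"grip":0},
    {"travel":[-0.012,-0.068,0.093],"yaw":-0.26,"grip":0},
    {"travel":[-0.018,-0.102,0.14],"yaw":-0.39,"grip":0},
    {"travel":[-0.024,-0.136,0.187],"yaw":-0.52,"grip":0},
    {"travel":[-0.03,-0.17,0.234],"yaw":-0.641,"grip":0}
  ]
}}

```text
t: 0.72
ee_pos: [355.0, 366.6, 260.6]
ee_rot: [[-0.001, -0.347, 0.938], [-0.002, 0.938, 0.347], [-1.0, -0.002, -0.002]]
force: [-0.2, 0.7, 0.8]
opening: 0.1
```

```bash
cat >> h.py <<'E'
def go(target):
    """tool-axes shift (m) to world target (mm)"""
    o=r.observe(); print('t',round(o['t'],2),'pos',np.round(o['ee_pos'],1),'F',np.round(o['force'],2),'M',np.round(o['ft_torque'],3),'open',round(o['opening'],1),'yhead',np.degrees(np.arctan2(o['ee_rot'][1,1],o['ee_rot'][0,1])).round(2))
    if target is not None: print('shift m',np.round(o['ee_rot'].T@(np.array(target)-o['ee_pos'])/1000,4))
E
python3 -c "
from h import *
go([567,88,225])"
```

```text
t 0.72 pos [355.  366.6 260.6] F [-0.17  0.68  0.84] M [ 0.016 -0.037 -0.034] open 0.1 yhead 110.31
shift m [ 0.0359 -0.3348  0.1021]
```

Request:
{"op": "move_arm", "data": {
  "targets": [
    {"travel":[0.0,-0.056,0.017],"yaw":0,"grip":0},
    {"travel":[0.0,-0.112,0.034],"yaw":0,"grip":0},
    {"travel":[0.0,-0.168,0.051],"yaw":0,"grip":0},
    {"travel":[0.01,-0.224,0.068],"yaw":0,"grip":0},
    {"travel":[0.02,-0.28,0.085],"yaw":0,"grip":0}
  ]
}}

```text
t: 1.35
ee_pos: [532.8, 131.9, 240.5]
ee_rot: [[-0.001, -0.347, 0.938], [-0.002, 0.938, 0.347], [-1.0, -0.001, -0.002]]
force: [1.2, 0.7, 0.4]
opening: -0.2
```

```bash
python3 -c "
from h import *
go([565,88,215])"
```

```text
t 1.35 pos [532.8 131.9 240.5] F [1.23 0.65 0.37] M [ 0.014 -0.009  0.042] open -0.2 yhead 110.29
shift m [ 0.0255 -0.0523  0.0151]
```

Request:
{"op": "move_arm", "data": {
  "targets": [
    {"travel":[0.0,-0.026,0.0075],"yaw":0,"grip":0},
    {"travel":[0.01,-0.052,0.015],"yaw":0,"grip":0},
    {"travel":[0.0255,-0.052,0.015],"yaw":0,"grip":0},
    {"travel":[0.0255,-0.052,0.015],"yaw":0,"grip":0},
    {"travel":[0.0255,-0.052,0.015],"yaw":0,"grip":0}
  ]
}}

```text
t: 1.98
ee_pos: [564.0, 89.3, 214.9]
ee_rot: [[-0.002, -0.348, 0.937], [-0.001, 0.937, 0.348], [-1.0, -0.001, -0.003]]
force: [0.9, 0.2, 0.2]
opening: -0.1
```

```bash
python3 - <<'E'
from h import *
import cv2
ims=[]
for n,(y0,y1,x0,x1) in dict(top=(200,310,180,330),scene=(100,210,230,380)).items():
    p,d=r.read_camera(n); ims.append(cv2.resize(p[y0:y1,x0:x1,::-1],None,fx=2.6*2,fy=2.6*2,interpolation=2)[:,:])
im=np.vstack(ims); im=cv2.resize(im,None,fx=.5,fy=.5); cv2.imwrite("pics/a1.png",im)
go(None)
E
```

```text
t 2.08 pos [564.6  89.2 215.6] F [ 0.97  1.12 -0.05] M [-0.068 -0.018  0.014] open -0.2 yhead 110.38
```

View pics/a1.png

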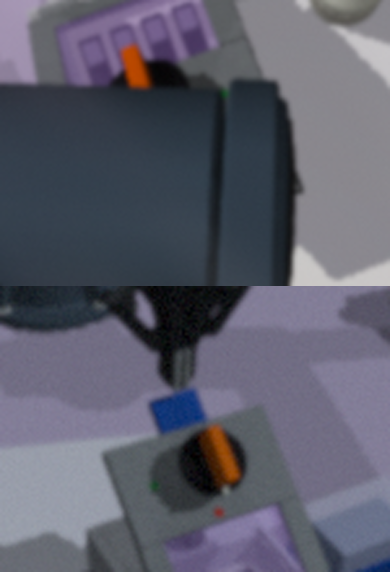

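The fingertips hang just above the tab, at (180,380) in the lower picture, so I'm pushing down along the arc.

Request:
{"op": "move_arm", "data": {
  "targets": [
    {"travel":[0.012,0,-0.0],"yaw":0,"grip":0},
    {"travel":[0.024,0,-0.003],"yaw":0,"grip":0},
    {"travel":[0.036,0,-0.009],"yaw":0,"grip":0},
    {"travel":[0.048,0,-0.016],"yaw":0,"grip":0},
    {"travel":[0.06,0,-0.022],"yaw":0,"grip":0}
  ]
}}

```text
t: 2.7
ee_pos: [543.4, 81.2, 154.6]
ee_rot: [[-0.001, -0.348, 0.938], [-0.002, 0.938, 0.348], [-1.0, -0.001, -0.001]]
force: [0.9, 0.1, 0.2]
opening: 0.1
```

Request:
{"op": "move_arm", "data": {
  "targets": [
    {"travel":[0.009,0,-0.004],"yaw":0,"grip":0},
    {"travel":[0.018,0,-0.008],"yaw":0,"grip":0},
    {"travel":[0.027,0,-0.011],"yaw":0,"grip":0},
    {"travel":[0.036,0,-0.013],"yaw":0,"grip":0},
    {"travel":[0.045,0,-0.015],"yaw":0,"grip":0}
  ]
}}

```text
t: 3.32
ee_pos: [529.2, 75.8, 109.0]
ee_rot: [[-0.001, -0.348, 0.937], [-0.002, 0.937, 0.348], [-1.0, -0.001, -0.001]]
force: [-0.5, -0.1, -0.5]
opening: 0.3
```

```bash
python3 - <<'E'
from h import *
import cv2
p,d=r.read_camera("scene"); cv2.imwrite("pics/a2.png",cv2.resize(p[110:270,230:410,::-1],None,fx=3.7,fy=3.7,interpolation=2))
go(None)
E
```

```text
t 3.38 pos [528.1  75.8 108. ] F [-1.02 -0.   -0.18] M [-0.026 -0.025 -0.006] open -0.1 yhead 110.36
```

View pics/a2.png

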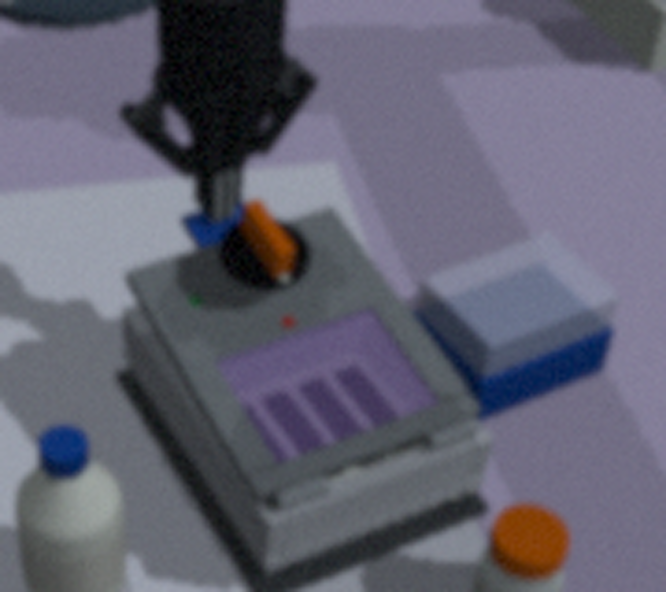

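The lid is following the fingertips: the gripper is on the tab at (215,220) and the lid is nearly down.

Request:
{"op": "move_arm", "data": {
  "targets": [
    {"travel":[0.006,0,-0.001],"yaw":0,"grip":0},
    {"travel":[0.012,0,-0.002],"yaw":0,"grip":0},
    {"travel":[0.017,0,-0.003],"yaw":0,"grip":0},
    {"travel":[0.022,0,-0.003],"yaw":0,"grip":0},
    {"travel":[0.026,0,-0.003],"yaw":0,"grip":0}
  ]
}}

```text
t: 4.0
ee_pos: [525.1, 74.8, 81.6]
ee_rot: [[-0.004, -0.348, 0.938], [-0.001, 0.938, 0.348], [-1.0, -0.0, -0.004]]
force: [-0.8, -0.4, 0.7]
opening: -0.3
```

```bash
python3 -c "
from h import *
go(None)"
```

```text
t 4.0 pos [525.1  74.8  81.6] F [-0.76 -0.37  0.67] M [-0.008  0.023  0.038] open -0.3 yhead 110.36
```

Request:
{"op": "move_arm", "data": {
  "targets": [
    {"travel":[0.0005,0,0],"yaw":0,"grip":0},
    {"travel":[0.001,0,0],"yaw":0,"grip":0},
    {"travel":[0.0015,0,0],"yaw":0,"grip":0},
    {"travel":[0.002,0,0],"yaw":0,"grip":0},
    {"travel":[0.002,0,0],"yaw":0,"grip":0}
  ]
}}

```text
t: 4.62
ee_pos: [525.1, 74.8, 79.7]
ee_rot: [[-0.004, -0.348, 0.938], [-0.001, 0.938, 0.348], [-1.0, -0.0, -0.004]]
force: [-0.9, 0.0, -0.3]
opening: -0.2
```

Request:
{"op": "move_arm", "data": {
  "targets": [
    {"travel":[0.0003,0,0],"yaw":0,"grip":0},
    {"travel":[0.0006,0,0],"yaw":0,"grip":0},
    {"travel":[0.001,0,0],"yaw":0,"grip":0},
    {"travel":[0.001,0,0],"yaw":0,"grip":0},
    {"travel":[0.001,0,0],"yaw":0,"grip":0}
  ]
}}

```text
t: 5.25
ee_pos: [525.2, 74.8, 78.7]
ee_rot: [[-0.003, -0.348, 0.938], [-0.001, 0.938, 0.348], [-1.0, -0.0, -0.004]]
force: [0.2, -0.1, 0.2]
opening: -0.3
```

Request:
{"op": "move_arm", "data": {
  "targets": [
    {"travel":[0.0003,0,0],"yaw":0,"grip":0},
    {"travel":[0.0006,0,0],"yaw":0,"grip":0},
    {"travel":[0.0008,0,0],"yaw":0,"grip":0},
    {"travel":[0.0008,0,0],"yaw":0,"grip":0},
    {"travel":[0.0008,0,0],"yaw":0,"grip":0}
  ]
}}

```text
t: 5.88
ee_pos: [525.2, 74.8, 77.9]
ee_rot: [[-0.003, -0.348, 0.938], [-0.001, 0.938, 0.348], [-1.0, -0.0, -0.004]]
force: [-0.0, 0.1, 1.1]
opening: -0.2
```

Request:
{"op": "move_arm", "data": {
  "targets": [
    {"travel":[0.0003,0,0],"yaw":0,"grip":0},
    {"travel":[0.0006,0,0],"yaw":0,"grip":0},
    {"travel":[0.0006,0,0],"yaw":0,"grip":0},
    {"travel":[0.0006,0,0],"yaw":0,"grip":0},
    {"travel":[0.0006,0,0],"yaw":0,"grip":0}
  ]
}}

```text
t: 6.5
ee_pos: [525.2, 74.8, 77.3]
ee_rot: [[-0.003, -0.348, 0.938], [-0.001, 0.938, 0.348], [-1.0, -0.0, -0.004]]
force: [-0.3, 0.1, 0.7]
opening: -0.0
```

Request:
{"op": "move_arm", "data": {
  "targets": [
    {"travel":[0.0003,0,0],"yaw":0,"grip":0},
    {"travel":[0.0005,0,0],"yaw":0,"grip":0},
    {"travel":[0.0005,0,0],"yaw":0,"grip":0},
    {"travel":[0.0005,0,0],"yaw":0,"grip":0},
    {"travel":[0.0005,0,0],"yaw":0,"grip":0}
  ]
}}

```text
t: 7.12
ee_pos: [525.2, 74.8, 76.8]
ee_rot: [[-0.003, -0.348, 0.938], [-0.001, 0.938, 0.348], [-1.0, -0.0, -0.004]]
force: [0.2, 0.7, 2.5]
opening: -0.0
```

Request:
{"op": "move_arm", "data": {
  "targets": [
    {"travel":[0.0003,0,0],"yaw":0,"grip":0},
    {"travel":[0.0003,0,0],"yaw":0,"grip":0},
    {"travel":[0.0003,0,0],"yaw":0,"grip":0},
    {"travel":[0.0003,0,0],"yaw":0,"grip":0},
    {"travel":[0.0003,0,0],"yaw":0,"grip":0}
  ]
}}

```text
t: 7.75
ee_pos: [525.2, 74.8, 76.6]
ee_rot: [[-0.003, -0.348, 0.938], [-0.001, 0.938, 0.348], [-1.0, -0.0, -0.004]]
force: [-0.8, -0.2, 3.5]
opening: -0.3
```

The lid met its stop at z≈77 with about 3 N. Next I'll back off upward, open part-way and look again for the wing.

Request:
{"op": "move_arm", "data": {
  "targets": [
    {"travel":[-0.02,0,-0.0],"yaw":0,"grip":0.0},
    {"travel":[-0.07,0,-0.01],"yaw":0,"grip":0.4},
    {"travel":[-0.12,0,-0.04],"yaw":0,"grip":0.4},
    {"travel":[-0.14,0,-0.09],"yaw":0,"grip":0.4},
    {"travel":[-0.14,0,-0.12],"yaw":0,"grip":0.4}
  ]
}}

```text
t: 8.38
ee_pos: [412.1, 32.9, 218.2]
ee_rot: [[-0.0, -0.348, 0.938], [-0.002, 0.938, 0.348], [-1.0, -0.002, -0.001]]
force: [0.0, 0.8, 0.0]
opening: 33.8
```

```bash
python3 - <<'E'
from h import *
import cv2
B=dict(top=(180,290,170,320),scene=(130,240,250,400))
for n in B:
    p,d=r.read_camera(n); np.save(n+'1.npy',d);cv2.imwrite(f"pics/{n}1.png",p[:,:,::-1])
    y0,y1,x0,x1=B[n]; cv2.imwrite(f"pics/{n}1c.png",cv2.resize(p[y0:y1,x0:x1,::-1],None,fx=5,fy=5,interpolation=2))
go(None)
E
```

```text
t 8.47 pos [409.7  33.2 216.9] F [0.05 0.62 0.09] M [ 0.022 -0.013 -0.014] open 34.0 yhead 110.29
```

View pics/top1c.png

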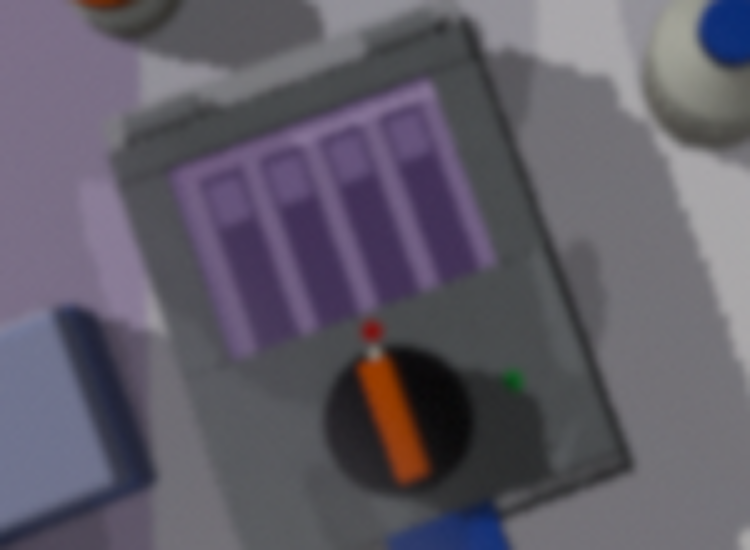

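View pics/scene1c.png

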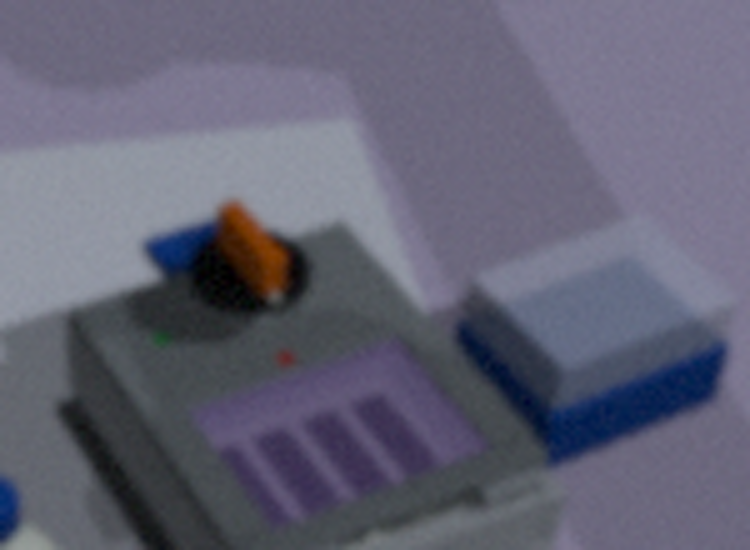

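The lid is shut, and the wing is centred at crop (393,420) in the top view with its white mark toward the red dot. I'll work out its pose.

```bash
python3 - <<'E'
from h import *
T=lambda u,v:(170+u/5,180+v/5)
S=lambda u,v:(250+u/5,130+v/5)
d=np.load('top1.npy')
a,b=pz('top',*T(373,361),127),pz('top',*T(413,480),127); print('wing',(a+b)/2,np.linalg.norm(a-b),np.degrees(np.arctan2(*(a-b)[1::-1])))
print('disc top',pz('top',*T(399,418),105)); o=T(393,420);print('depth',px('top',*o,d[int(o[1]),int(o[0])]))
print('scene disc',pz('scene',*S(252,270),105))
# orange mask
import cv2
for n in('top','scene'):
    im=cv2.imread(f'pics/{n}1.png').astype(int); m=(im[:,:,2]>120)&(im[:,:,1]<110)&(im[:,:,0]<60)
    x0,y0,x1,y1=(235,240,265,285) if n=='top' else (285,165,315,195)
    ys,xs=np.nonzero(m[y0:y1,x0:x1]); print(n,len(xs),xs.mean()+x0,ys.mean()+y0,'->',pz(n,xs.mean()+x0,ys.mean()+y0,120 if n=='scene' else 127))
    q=cv2.PCACompute(np.c_[xs,ys].astype(np.float32),None)[1][0];c=np.array([xs.mean()+x0,ys.mean()+y0])
    print(q,c); e=pz(n,*(c+8*q),127)-pz(n,*(c-8*q),127);print(np.degrees(np.arctan2(e[1],e[0])))
# lid points: red dot 
go(None)
for X in ((579.7,93.5,116),): print(proj('top',X),proj('scene',X))
E
```

```text
wing [581.75750583  93.71664015 127.        ] 44.9618415315486 18.89970064254588
disc top [582.88877822  93.21306866 105.        ]
depth [581.86383619  93.79892962 125.57547751]
scene disc [588.27215526  96.8208566  105.        ]
top 129 247.91472868217053 263.2403100775194 -> [583.20607588  94.92386985 127.        ]
[0.33043766 0.9438278 ] [247.91472868 263.24031008]
-160.3770726239204
scene 23 300.5217391304348 176.1304347826087 -> [578.24839373  98.05685525 120.        ]
[0.6341121 0.7732411] [300.52173913 176.13043478]
19.538291159751612
t 8.47 pos [409.7  33.2 216.9] F [0.05 0.62 0.09] M [ 0.022 -0.013 -0.014] open 34.0 yhead 110.29
[249.17584109 265.26904881] [298.58365532 178.02599358]
```

```bash
python3 -c "
from h import *
go([582,94.5,150]);go([582,94.5,109])"
```

```text
t 8.47 pos [409.7  33.2 216.9] F [0.05 0.62 0.09] M [ 0.022 -0.013 -0.014] open 34.0 yhead 110.29
shift m [ 0.0658 -0.0023  0.1833]
t 8.47 pos [409.7  33.2 216.9] F [0.05 0.62 0.09] M [ 0.022 -0.013 -0.014] open 34.0 yhead 110.29
shift m [ 0.1068 -0.0024  0.1836]
```

Request:
{"op": "move_arm", "data": {
  "targets": [
    {"travel":[0.0,0,0.05],"yaw":0,"grip":0.4},
    {"travel":[0.01,-0.001,0.1],"yaw":0,"grip":0.4},
    {"travel":[0.035,-0.002,0.15],"yaw":0,"grip":0.4},
    {"travel":[0.06,-0.0023,0.1833],"yaw":0,"grip":0.4},
    {"travel":[0.066,-0.0023,0.1833],"yaw":0,"grip":0.4}
  ]
}}

```text
t: 9.1
ee_pos: [584.1, 95.5, 146.8]
ee_rot: [[-0.007, -0.348, 0.938], [-0.001, 0.938, 0.348], [-1.0, 0.002, -0.007]]
force: [-0.5, 0.6, -0.6]
opening: 34.2
```

```bash
python3 - <<'E'
from h import *
import cv2
go([582,94.5,110])
p,d=r.read_camera("scene"); cv2.imwrite("pics/a3.png",cv2.resize(p[110:220,240:390,::-1],None,fx=5,fy=5,interpolation=2))
E
```

```text
t 9.1 pos [584.1  95.5 146.8] F [-0.45  0.65 -0.57] M [ 0.042  0.038 -0.004] open 34.2 yhead 110.35
shift m [ 0.0369 -0.0003 -0.002 ]
```

View pics/a3.png

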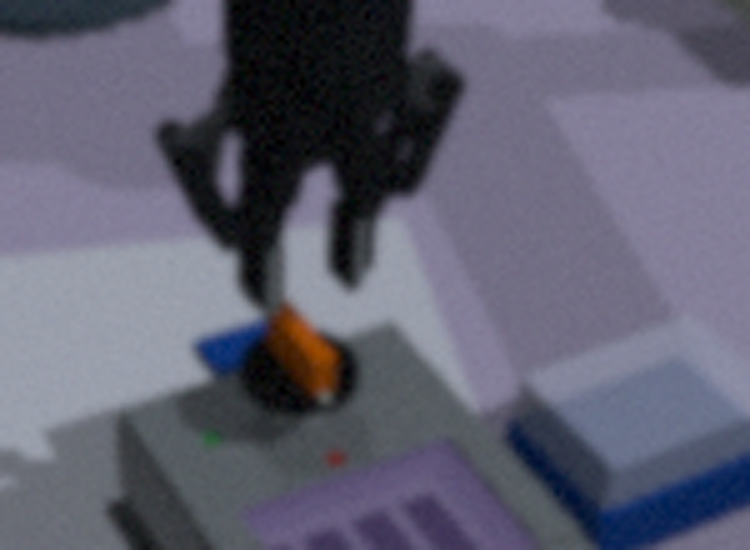

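The fingers, with tips at (262,300) and (350,285), straddle the wing at (305,345). I'm going down gently to just above the disc.

Request:
{"op": "move_arm", "data": {
  "targets": [
    {"travel":[0.01,0,-0.001],"yaw":0,"grip":0.4},
    {"travel":[0.02,0,-0.002],"yaw":0,"grip":0.4},
    {"travel":[0.028,0,-0.002],"yaw":0,"grip":0.4},
    {"travel":[0.034,0,-0.002],"yaw":0,"grip":0.4},
    {"travel":[0.036,0,-0.002],"yaw":0,"grip":0.4}
  ]
}}

```text
t: 9.78
ee_pos: [579.5, 94.2, 110.7]
ee_rot: [[-0.01, -0.347, 0.938], [-0.001, 0.938, 0.347], [-1.0, 0.003, -0.01]]
force: [-0.1, -1.1, -0.5]
opening: 34.2
```

Request:
{"op": "move_arm", "data": {
  "targets": [
    {"travel":[0,0,0],"yaw":0,"grip":0.3},
    {"travel":[0,0,0],"yaw":0,"grip":0.2},
    {"travel":[0,0,0],"yaw":0,"grip":0.1},
    {"travel":[0,0,0],"yaw":0,"grip":0.05},
    {"travel":[0,0,0],"yaw":0,"grip":0.05}
  ]
}}

```text
t: 10.4
ee_pos: [579.9, 93.8, 111.0]
ee_rot: [[-0.009, -0.347, 0.938], [-0.002, 0.938, 0.347], [-1.0, 0.002, -0.009]]
force: [0.7, -3.0, 1.4]
opening: 10.8
```

```bash
python3 -c "
from h import *
go(None)"
```

```text
t 10.4 pos [579.9  93.8 111. ] F [ 0.7  -2.99  1.44] M [-0.508 -0.055 -0.121] open 10.8 yhead 110.32
```

The wing is gripped with a light side force. Next I'll press in 7.5 mm, since the floor can't be above 8.5 mm.

Request:
{"op": "move_arm", "data": {
  "targets": [
    {"travel":[0.001,-0.0002,0],"yaw":0,"grip":0.05},
    {"travel":[0.0025,-0.0003,0],"yaw":0,"grip":0.05},
    {"travel":[0.004,-0.0003,0],"yaw":0,"grip":0.05},
    {"travel":[0.006,-0.0003,0],"yaw":0,"grip":0.05},
    {"travel":[0.0072,-0.0003,0],"yaw":0,"grip":0.05}
  ]
}}

```text
t: 11.02
ee_pos: [579.9, 93.7, 103.7]
ee_rot: [[-0.009, -0.347, 0.938], [-0.001, 0.938, 0.347], [-1.0, 0.002, -0.009]]
force: [-0.3, -0.7, 3.5]
opening: 10.2
```

```bash
python3 -c "
from h import *
go(None)"
```

```text
t 11.03 pos [579.9  93.7 103.7] F [-0.3  -0.67  3.53] M [-0.046  0.104 -0.138] open 10.2 yhead 110.31
```

The spring force of 3.5 N matches. I'm feeling for the floor in small steps.

Request:
{"op": "move_arm", "data": {
  "targets": [
    {"travel":[0.0003,0,0],"yaw":0,"grip":0.05},
    {"travel":[0.0006,0,0],"yaw":0,"grip":0.05},
    {"travel":[0.0009,0,0],"yaw":0,"grip":0.05},
    {"travel":[0.0012,0,0],"yaw":0,"grip":0.05},
    {"travel":[0.0012,0,0],"yaw":0,"grip":0.05}
  ]
}}

```text
t: 11.65
ee_pos: [580.0, 93.7, 102.5]
ee_rot: [[-0.009, -0.347, 0.938], [-0.001, 0.938, 0.347], [-1.0, 0.002, -0.009]]
force: [-0.8, -1.3, 4.2]
opening: 10.8
```

Request:
{"op": "move_arm", "data": {
  "targets": [
    {"travel":[0.0002,0,0],"yaw":0,"grip":0.05},
    {"travel":[0.0004,0,0],"yaw":0,"grip":0.05},
    {"travel":[0.0006,0,0],"yaw":0,"grip":0.05},
    {"travel":[0.0006,0,0],"yaw":0,"grip":0.05},
    {"travel":[0.0006,0,0],"yaw":0,"grip":0.05}
  ]
}}

```text
t: 12.28
ee_pos: [580.0, 93.7, 101.9]
ee_rot: [[-0.009, -0.347, 0.938], [-0.001, 0.938, 0.347], [-1.0, 0.002, -0.009]]
force: [-0.2, -0.5, 3.4]
opening: 10.8
```

Request:
{"op": "move_arm", "data": {
  "targets": [
    {"travel":[0.0002,0,0],"yaw":0,"grip":0.05},
    {"travel":[0.0004,0,0],"yaw":0,"grip":0.05},
    {"travel":[0.0006,0,0],"yaw":0,"grip":0.05},
    {"travel":[0.0006,0,0],"yaw":0,"grip":0.05},
    {"travel":[0.0006,0,0],"yaw":0,"grip":0.05}
  ]
}}

```text
t: 12.9
ee_pos: [579.9, 93.7, 101.3]
ee_rot: [[-0.009, -0.347, 0.938], [-0.001, 0.938, 0.347], [-1.0, 0.002, -0.009]]
force: [-0.9, -0.2, 4.3]
opening: 10.3
```

Request:
{"op": "move_arm", "data": {
  "targets": [
    {"travel":[0.0002,0,0],"yaw":0,"grip":0.05},
    {"travel":[0.0004,0,0],"yaw":0,"grip":0.05},
    {"travel":[0.0006,0,0],"yaw":0,"grip":0.05},
    {"travel":[0.0006,0,0],"yaw":0,"grip":0.05},
    {"travel":[0.0006,0,0],"yaw":0,"grip":0.05}
  ]
}}

```text
t: 13.52
ee_pos: [579.9, 93.7, 100.7]
ee_rot: [[-0.009, -0.347, 0.938], [-0.001, 0.938, 0.347], [-1.0, 0.002, -0.009]]
force: [-0.8, -0.5, 3.9]
opening: 10.2
```

Request:
{"op": "move_arm", "data": {
  "targets": [
    {"travel":[0.0002,0,0],"yaw":0,"grip":0.05},
    {"travel":[0.0004,0,0],"yaw":0,"grip":0.05},
    {"travel":[0.0006,0,0],"yaw":0,"grip":0.05},
    {"travel":[0.0006,0,0],"yaw":0,"grip":0.05},
    {"travel":[0.0006,0,0],"yaw":0,"grip":0.05}
  ]
}}

```text
t: 14.15
ee_pos: [580.0, 93.7, 100.1]
ee_rot: [[-0.009, -0.347, 0.938], [-0.001, 0.938, 0.347], [-1.0, 0.002, -0.009]]
force: [0.3, -1.5, 5.7]
opening: 10.6
```

Request:
{"op": "move_arm", "data": {
  "targets": [
    {"travel":[0.0002,0,0],"yaw":0,"grip":0.05},
    {"travel":[0.0003,0,0],"yaw":0,"grip":0.05},
    {"travel":[0.0003,0,0],"yaw":0,"grip":0.05},
    {"travel":[0.0003,0,0],"yaw":0,"grip":0.05},
    {"travel":[0.0003,0,0],"yaw":0,"grip":0.05}
  ]
}}

```text
t: 14.78
ee_pos: [579.9, 93.7, 99.8]
ee_rot: [[-0.009, -0.347, 0.938], [-0.001, 0.938, 0.347], [-1.0, 0.002, -0.009]]
force: [-0.7, -0.5, 3.4]
opening: 10.8
```

Noise; there's no floor yet, so I carry on.

Request:
{"op": "move_arm", "data": {
  "targets": [
    {"travel":[0.0002,0,0],"yaw":0,"grip":0.05},
    {"travel":[0.0004,0,0],"yaw":0,"grip":0.05},
    {"travel":[0.0006,0,0],"yaw":0,"grip":0.05},
    {"travel":[0.0006,0,0],"yaw":0,"grip":0.05},
    {"travel":[0.0006,0,0],"yaw":0,"grip":0.05}
  ]
}}

```text
t: 15.4
ee_pos: [579.9, 93.7, 99.2]
ee_rot: [[-0.009, -0.347, 0.938], [-0.001, 0.938, 0.347], [-1.0, 0.002, -0.009]]
force: [-1.1, -0.3, 4.3]
opening: 10.5
```

Request:
{"op": "move_arm", "data": {
  "targets": [
    {"travel":[0.0002,0,0],"yaw":0,"grip":0.05},
    {"travel":[0.0004,0,0],"yaw":0,"grip":0.05},
    {"travel":[0.0006,0,0],"yaw":0,"grip":0.05},
    {"travel":[0.0006,0,0],"yaw":0,"grip":0.05},
    {"travel":[0.0006,0,0],"yaw":0,"grip":0.05}
  ]
}}

```text
t: 16.02
ee_pos: [580.0, 93.7, 98.9]
ee_rot: [[-0.009, -0.347, 0.938], [-0.001, 0.938, 0.347], [-1.0, 0.002, -0.009]]
force: [-0.5, -1.3, 5.7]
opening: 10.4
```

The arm moved only 0.3 of the 0.6 mm, so this may be the floor. I'll hold and read again.

Request:
{"op": "move_arm", "data": {
  "targets": [
    {"travel":[0.0003,0,0],"yaw":0,"grip":0.05},
    {"travel":[0.0003,0,0],"yaw":0,"grip":0.05},
    {"travel":[0.0003,0,0],"yaw":0,"grip":0.05},
    {"travel":[0.0003,0,0],"yaw":0,"grip":0.05},
    {"travel":[0.0003,0,0],"yaw":0,"grip":0.05}
  ]
}}

```text
t: 16.65
ee_pos: [579.9, 93.7, 98.9]
ee_rot: [[-0.009, -0.347, 0.938], [-0.001, 0.938, 0.347], [-1.0, 0.002, -0.009]]
force: [0.2, -1.7, 6.2]
opening: 10.1
```

The floor is at z≈98.9 (about 12 mm of press). Now I'll back off 0.8 mm and try a small clockwise turn.

Request:
{"op": "move_arm", "data": {
  "targets": [
    {"travel":[-0.0006,0,0],"yaw":0,"grip":0.05},
    {"travel":[-0.0006,0,0],"yaw":0.08,"grip":0.05},
    {"travel":[-0.0006,0,0],"yaw":0.16,"grip":0.05},
    {"travel":[-0.0006,0,0],"yaw":0.24,"grip":0.05},
    {"travel":[-0.0006,0,0],"yaw":0.24,"grip":0.05}
  ]
}}

```text
t: 17.27
ee_pos: [579.8, 94.4, 99.5]
ee_rot: [[-0.009, -0.115, 0.993], [-0.0, 0.993, 0.115], [-1.0, 0.001, -0.009]]
force: [-0.5, 2.4, 5.5]
opening: 10.6
```

```bash
python3 -c "
from h import *
go(None)"
```

```text
t 17.27 pos [579.8  94.4  99.5] F [-0.5   2.45  5.54] M [ 0.53   0.158 -0.022] open 10.6 yhead 96.61
```

The head turns freely (Mz ≈ 0). The axis is about 3 mm ahead of the tool, so I'll follow a small arc as I turn.

Request:
{"op": "move_arm", "data": {
  "targets": [
    {"travel":[-0.0003,0.0004,0.0001],"yaw":0.14,"grip":0.05},
    {"travel":[-0.0003,0.0008,0.0002],"yaw":0.28,"grip":0.05},
    {"travel":[-0.0003,0.0012,0.0003],"yaw":0.42,"grip":0.05},
    {"travel":[-0.0003,0.0016,0.0005],"yaw":0.56,"grip":0.05},
    {"travel":[-0.0003,0.0019,0.0006],"yaw":0.7,"grip":0.05}
  ]
}}

```text
t: 17.9
ee_pos: [580.5, 97.1, 99.8]
ee_rot: [[-0.008, 0.555, 0.832], [0.001, 0.832, -0.555], [-1.0, -0.004, -0.007]]
force: [-0.6, 2.8, 3.9]
opening: 10.3
```

```bash
python3 -c "
from h import *
go([581.7,97.5,99.5])"
```

```text
t 17.9 pos [580.5  97.1  99.8] F [-0.55  2.8   3.9 ] M [ 0.622 -0.059  0.018] open 10.3 yhead 56.32
shift m [0.0003 0.001  0.0008]
```

Request:
{"op": "move_arm", "data": {
  "targets": [
    {"travel":[0,0.0005,0.0001],"yaw":0.14,"grip":0.05},
    {"travel":[0,0.0008,0.0003],"yaw":0.28,"grip":0.05},
    {"travel":[0,0.0011,0.0004],"yaw":0.42,"grip":0.05},
    {"travel":[0,0.0013,0.0006],"yaw":0.56,"grip":0.05},
    {"travel":[0,0.0013,0.0008],"yaw":0.65,"grip":0.05}
  ]
}}

```text
t: 18.52
ee_pos: [582.6, 98.6, 100.0]
ee_rot: [[-0.006, 0.946, 0.325], [0.002, 0.325, -0.946], [-1.0, -0.005, -0.004]]
force: [0.4, 2.4, 4.1]
opening: 10.8
```

Request:
{"op": "move_arm", "data": {
  "targets": [
    {"travel":[0,0,0],"yaw":0.01,"grip":0.05},
    {"travel":[0,0,0],"yaw":0.01,"grip":0.05},
    {"travel":[0,0,0],"yaw":0.01,"grip":0.05},
    {"travel":[0,0,0],"yaw":0.01,"grip":0.05},
    {"travel":[0,0,0],"yaw":0.01,"grip":0.05}
  ]
}}

```text
t: 19.15
ee_pos: [582.7, 98.6, 100.0]
ee_rot: [[-0.006, 0.949, 0.316], [0.003, 0.316, -0.949], [-1.0, -0.005, -0.004]]
force: [-0.9, 1.9, 4.7]
opening: 10.2
```

```bash
python3 - <<'E'
from h import *
import cv2
go(None)
p,d=r.read_camera("scene"); cv2.imwrite("pics/a4.png",cv2.resize(p[110:220,240:390,::-1],None,fx=5,fy=5,interpolation=2))
E
```

```text
t 19.15 pos [582.7  98.6 100. ] F [-0.9   1.9   4.75] M [ 0.437 -0.076  0.069] open 10.2 yhead 18.4
```

View pics/a4.png

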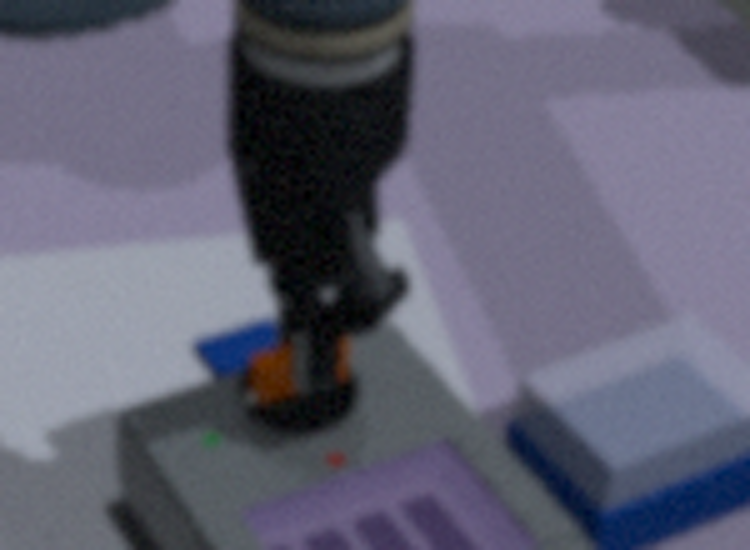

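The wing has turned about 1.60 rad, its mark end toward the green dot. I'll ease up 2 mm while holding so the pin can seat.

Request:
{"op": "move_arm", "data": {
  "targets": [
    {"travel":[-0.0005,0,0],"yaw":0,"grip":0.05},
    {"travel":[-0.001,0,0],"yaw":0,"grip":0.05},
    {"travel":[-0.0015,0,0],"yaw":0,"grip":0.05},
    {"travel":[-0.002,0,0],"yaw":0,"grip":0.05},
    {"travel":[-0.002,0,0],"yaw":0,"grip":0.05}
  ]
}}

```text
t: 19.82
ee_pos: [582.7, 98.7, 102.0]
ee_rot: [[-0.006, 0.949, 0.316], [0.003, 0.316, -0.949], [-1.0, -0.005, -0.005]]
force: [-0.3, 1.8, 4.0]
opening: 10.4
```

```bash
python3 -c "
from h import *
go(None)"
```

```text
t 19.82 pos [582.7  98.7 102. ] F [-0.29  1.82  3.98] M [ 0.429 -0.038  0.018] open 10.4 yhead 18.41
```

Request:
{"op": "move_arm", "data": {
  "targets": [
    {"travel":[-0.0005,0,0],"yaw":0,"grip":0.05},
    {"travel":[-0.001,0,0],"yaw":0,"grip":0.05},
    {"travel":[-0.0014,0,0],"yaw":0,"grip":0.05},
    {"travel":[-0.0014,0,0],"yaw":0,"grip":0.05},
    {"travel":[-0.0014,0,0],"yaw":0,"grip":0.05}
  ]
}}

```text
t: 20.45
ee_pos: [582.7, 98.7, 103.4]
ee_rot: [[-0.006, 0.949, 0.316], [0.003, 0.316, -0.949], [-1.0, -0.005, -0.005]]
force: [-0.3, 2.0, 3.9]
opening: 10.2
```

Request:
{"op": "move_arm", "data": {
  "targets": [
    {"travel":[-0.0003,0,0],"yaw":0,"grip":0.05},
    {"travel":[-0.0006,0,0],"yaw":0,"grip":0.05},
    {"travel":[-0.0006,0,0],"yaw":0,"grip":0.05},
    {"travel":[-0.0006,0,0],"yaw":0,"grip":0.05},
    {"travel":[-0.0006,0,0],"yaw":0,"grip":0.05}
  ]
}}

```text
t: 21.08
ee_pos: [582.7, 98.7, 104.0]
ee_rot: [[-0.006, 0.949, 0.316], [0.003, 0.316, -0.949], [-1.0, -0.005, -0.004]]
force: [0.3, 1.9, 2.8]
opening: 10.7
```

Request:
{"op": "move_arm", "data": {
  "targets": [
    {"travel":[-0.0002,0,0],"yaw":0,"grip":0.05},
    {"travel":[-0.0004,0,0],"yaw":0,"grip":0.05},
    {"travel":[-0.0004,0,0],"yaw":0,"grip":0.05},
    {"travel":[-0.0004,0,0],"yaw":0,"grip":0.05},
    {"travel":[-0.0004,0,0],"yaw":0,"grip":0.05}
  ]
}}

```text
t: 21.7
ee_pos: [582.6, 98.7, 104.2]
ee_rot: [[-0.006, 0.949, 0.316], [0.003, 0.316, -0.949], [-1.0, -0.005, -0.005]]
force: [0.4, 1.9, 0.2]
opening: 10.1
```

The force fell to 0, so the catch holds. I'm letting go and lifting off.

Request:
{"op": "move_arm", "data": {
  "targets": [
    {"travel":[0,0,0],"yaw":0,"grip":0.2},
    {"travel":[0,0,0],"yaw":0,"grip":0.35},
    {"travel":[0,0,0],"yaw":0,"grip":0.4},
    {"travel":[0,0,0],"yaw":0,"grip":0.4},
    {"travel":[-0.01,0,0],"yaw":0,"grip":0.4}
  ]
}}

```text
t: 22.32
ee_pos: [582.0, 98.6, 113.9]
ee_rot: [[-0.008, 0.949, 0.316], [0.003, 0.316, -0.949], [-1.0, -0.007, -0.005]]
force: [0.0, 0.2, 0.6]
opening: 34.2
```

Request:
{"op": "move_arm", "data": {
  "targets": [
    {"travel":[-0.02,0,0],"yaw":0,"grip":0.4},
    {"travel":[-0.05,0,0],"yaw":0,"grip":0.4},
    {"travel":[-0.08,-0.03,0],"yaw":0,"grip":0.4},
    {"travel":[-0.1,-0.08,0],"yaw":0,"grip":0.4},
    {"travel":[-0.1,-0.13,0],"yaw":0,"grip":0.4}
  ]
}}

```text
t: 22.95
ee_pos: [459.8, 56.8, 217.1]
ee_rot: [[-0.003, 0.949, 0.316], [0.002, 0.316, -0.949], [-1.0, -0.002, -0.003]]
force: [0.7, -1.2, 0.1]
opening: 34.4
```

```bash
python3 - <<'E'
from h import *
import cv2
go(None)
B=dict(top=(180,290,170,320),scene=(130,240,250,400))
ims=[]
for n in B:
    p,d=r.read_camera(n); np.save(n+'2.npy',d);cv2.imwrite(f"pics/{n}2.png",p[:,:,::-1])
    y0,y1,x0,x1=B[n]; ims.append(cv2.resize(p[y0:y1,x0:x1,::-1],None,fx=2.6,fy=2.6,interpolation=2))
cv2.imwrite("pics/end2.png",np.hstack(ims))
E
```

```text
t 22.95 pos [459.8  56.8 217.1] F [ 0.72 -1.25  0.14] M [-0.052  0.047  0.   ] open 34.4 yhead 18.44
```

View pics/end2.png

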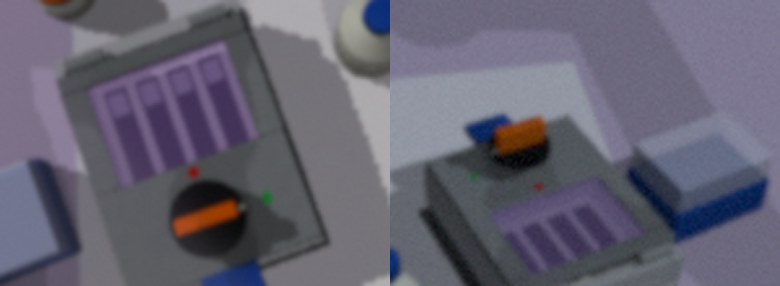

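The white mark points at the green dot (left picture, 242,205) and the lid is shut. Before handing in I'll check the angle and height.

```bash
python3 - <<'E'
from h import *
import cv2
for n in '12':
    im=cv2.imread(f'pics/top{n}.png').astype(int); d=np.load(f'top{n}.npy'); m=(im[:,:,2]>120)&(im[:,:,1]<110)&(im[:,:,0]<60)
    m[:235]=0;m[290:]=0;m[:,:230]=0;m[:,275:]=0
    ys,xs=np.nonzero(m); c=np.array([xs.mean(),ys.mean()]); q=cv2.PCACompute(np.c_[xs,ys].astype(np.float32),None)[1][0]
    z=127 if n=='1' else 120
    e=pz('top',*(c+8*q),z)-pz('top',*(c-8*q),z); P=np.median([px('top',u,v,d[v,u])[2] for u,v in zip(xs,ys)])
    print(n,np.degrees(np.arctan2(e[1],e[0]))%180,'z',P,len(xs))
E
```

```text
1 19.622927376079588 z 126.2904206562325 129
2 109.19125835501562 z 119.36814081465086 133
```

```bash
python3 -c "
from cell import r
print(r.sign_off())"
```

```text
the job is handed in; nothing more can be done
None
```

The job is handed in, at about 23 s of the 61 s allowed; the hand-in reported no verdict. The lid is shut and the fastener is caught and holding by itself.

- **Lid:** I pushed the tab down along its arc until it met its stop at about 77 mm height, with about 3.5 N.
- **Fastener:** I gripped the orange wing and pressed it in small steps until I felt the floor at about 12 mm. Then I backed off 0.6 mm and turned it clockwise by about 1.60 rad. The highest vertical force I read while pressing was about 6 N, against the 12 N limit.
- **Catch:** Easing up while still gripping, the upward force dropped to 0.2 N after about 4 mm, which showed the pin had seated. I then opened the gripper and lifted away.

**Last checks**
- **Angle:** the top camera shows the wing turned about 89.6° (1.56 rad) with the white mark at the green dot, slightly less than the 1.60 rad the gripper turned. Both are above the 1.38 rad needed.
- **Height:** the wing stands about 7 mm below its sprung-out height, well over the 2 mm needed.
- **Surroundings:** the tip box, and the parts of the bottle and jar visible in the last pictures, look undisturbed. I judged this by eye and did not measure it.
- **Force readings:** single readings were noisy by about 1 N; one 5.7 N reading partway down was a false sign of the floor.

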